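# Nest the empty component boxes

## Robot

A 7-joint arm with a two-finger parallel gripper is mounted at the origin on the work surface. World frame = base frame: x ahead of the robot, y to its left, z up, the work surface at z = 0. Lengths are in m, angles in rad, forces in N, time in s.
With the tool pointing down it reaches from about 0.4 to 0.85 m from the base axis. Payload 10.4 kg.
Tool frame: the origin (TCP) lies at the very end of the fingers, on their centre line; the grasp point (between the pads) lies 19 mm behind it; z points along the fingers, y is the direction in which the jaws open and shut (so a half turn about z gives the same grasp; the last joint's range is limited). The gripper opens to 87 mm and grips with 3 to 60 N. Pads are 19 mm wide; open, the fingers measure 117 mm over their backs; the gripper's body (75 mm by 190 mm) begins 51 mm behind the grasp point.
Start: joints at [-1.208, 0.332, -0.065, 1.46, 0.022, 1.35, -0.088], TCP at [0.235, 0.579, 0.189] pointing down, gripper open.
Joint ranges: [-2.6, 2.6], [-0.5, 2.12], [-1.47, 1.34], [0.16, 2.42], [-1.27, 4.41], [0.06, 2.06], [-2.6, 2.6]. Speed limits (rad/s): [2.22, 2.22, 2.79, 2.79, 3.14, 3.14, 3.14].

## Interface

Orientations are given as a unit quaternion [x, y, z, w].
In Python, from bench import r, eyes, job gives the robot as it stands. The module is installed in compiled form; this text tells all that it offers.
- The arm moves only by the tool play_rows, never from a script. Its argument "motion" is a list of rows, each a list of 7 numbers: the shift along the tool's x, y, z as a fraction of full scale, then the turn, a rotation vector about the tool's x, y, z as a fraction of full scale, then the opening in per cent of the stroke, from 0 (shut) to 100 (fully open). A call has 1 to 5 rows; each row is the pose to reach, as a shift and turn from the pose commanded when the call began, along the tool's axes at that moment; what a row does not reach only later rows make up. Full scale, the value 1, is 0.2 m for a shift and 90 degrees for a turn. A row lasts 1/8 s, in which the tool goes at most 62.5 mm and 10.7 degrees, less where a joint would pass 70% of its speed; a pose out of reach is approached as far as the arm can. A call with a number of a shift or a turn outside -1 to 1 is refused whole. A call with a gripper value outside its range is refused whole. The fingers move at their own pace and stop on an object; "squeeze" is the grip in N (left out, the last holds). Time passes only in rows, so rows that repeat a pose let the fingers close. It gives the time, the measured TCP pose, the force and the opening at its end, in the units of the state.
- r.read_state(): the state, without advancing time (a new reading comes with each control period).
- eyes.camera(name): name is "side" or "top" or "wrist"; returns a dict with "image" (400x640x3 uint8, red, green, blue), "mtx" (3x3 intrinsics, pixels), "R" (3x3) and "t" (3): a world point X has camera coordinates R X + t. Camera axes: x right, y down, z forward; pixel columns grow to the right and rows downward; lengths in m; the calibration is good to about 2 mm. A picture is of the moment at which its call begins. There is no depth.
- job.close_job(): hands the job in, once; it reports no verdict.
Trained networks look in a picture, given as the dict that the camera call returned (one of the last four; its "shot" number tells which), for a name from the list of things; names that differ only in an ending like _2 or _b are one class to them, and where a whole thing is asked for, a point or a joint stands for the part that bears it (a point fixed in the world has none). Each returns a list of dicts, best first, with "p" (0 to 1); they miss things now and then, are a little off and sometimes report something else, mostly with a low value. They report only what shows in the picture. A call takes as long as a camera call.
- eyes.regions_of(picture, label): "region" (400x640 bool, what is visible of it) and "xy" ([column, row] in pixels, amid what is visible of it).
- eyes.landmark_of(picture, label): "xy" ([column, row] in pixels: a listed point, or the origin of a listed thing).
The state is a dict: "time": time; "joint_positions": joint angles; "joint_vel": joint speeds; "joint_torque": joint torques, N m; "ee_pos": TCP position; "eef_rot": TCP orientation; "ft_force": force on the tool from outside, world axes, zero at the start; "torque": the same for the moment, N m; "width": finger opening in m.
Only numpy, scipy, OpenCV 4.12 (cv2) and the standard library are available. Lean on these libraries where they do the work, as an engineer would, in place of code of your own. Each camera call takes 0.05 s, during which the arm holds its last target. There are 200 camera calls.

## Task

Nest the three empty open cardboard boxes on the electronics bench, largest first: put the middle-sized box upright inside the large shallow one, let go of it there, and then put the small slim one upright inside the middle-sized box, so that each sits on the floor of the next. Leave the large box standing where it is, and leave the closed, taped carton alone.

Things in the scene. Friction and masses are not known exactly. Their poses are not given: they have to be found in the camera images.
- large_box: Largest of the three empty open-topped cardboard boxes, shallow: 150 (its x) x 110 (its y) x 45 mm high outside, walls and floor 4 mm thick, 250 g. It stands upright on the bench and stays there. Origin: centre of its underside; z up. Inside 142 x 102 mm.
- medium_box: Middle-sized empty open-topped cardboard box: 104 (its x) x 62 (its y) x 66 mm high outside, walls and floor 4 mm thick, about 60 g; rigid enough to be gripped across its 62 mm width near the top edge. Origin: centre of its underside; z up. Inside 96 x 54 mm. Inside the large box, with the long sides parallel, it has 19 mm to spare on every side and stands 25 mm above the large box's rim.
- small_box: Smallest empty open-topped cardboard box, slim and the tallest: 70 (its x) x 32 (its y) x 86 mm high outside, walls and floor 4 mm thick, about 35 g; gripped across its 32 mm width near the top edge. Origin: centre of its underside; z up. Inside the middle-sized box, with the long sides parallel, it has 11 mm to spare across and 13 mm lengthwise, and stands 24 mm above that box's rim.
- closed_carton: Bystander: a closed cardboard carton with a pale tape strip over its top, 104 x 62 x 66 mm, outwardly the size of the middle-sized box but shut; not to be moved. Origin: centre of its underside. It stands among the empty boxes, upright. (An open box full of capacitors farther back is not part of the job either.)

How it is judged:
By the outcome, as a careful person would: the job done as asked, in the order asked, and still so for the second after the job is handed in, with the robot touching nothing.
It also fails if it takes over 64 s, if anything falls off the work surface, if the arm or the gripper's body presses on something with over 40 N, if the wrist force passes 120 N, or if a joint passes its speed limit or range.

## Working session

There is one attempt and no reset: what is moved stays moved. The work goes in short steps, Python scripts to look and compute and a tool call to move; the robot and the scene stay as the last step left them, time stands still between calls to the robot, and variables do not carry over. Pictures are saved under pics/ and viewed, about 8 in all and at most 12, crops included, and the job is handed in when it is done.

Besides the shell and the picture viewer there is one more tool, called as a command line: name --pt "numbers of a row" for each row, then --argument value for the rest. play_rows: Moves the arm, as the interface text tells. Shift numbers are shares of 0.2 m and turn numbers shares of 90 degrees, none past 1 either way. Its arguments: {"type":"object","properties":{"motion":{"type":"array","items":{"type":"array","items":{"type":"number"}}},"squeeze":{"type":"number"}},"required":["motion"]}

```bash
mkdir -p pics
cat > h.py <<'E'
import numpy as np, cv2
from bench import r, eyes, job
def ray(p,xy,z):
    K,R,t=[np.array(p[k],float) for k in("mtx","R","t")]
    d=R.T@np.linalg.solve(K,[xy[0],xy[1],1.]); c=-R.T@t
    return c+d*(z-c[2])/d[2]
def proj(p,X):
    q=np.array(p["mtx"])@(np.array(p["R"])@np.array(X)+np.array(p["t"])); return q[:2]/q[2]
def save(p,n): cv2.imwrite("pics/"+n,cv2.cvtColor(p["image"],cv2.COLOR_RGB2BGR))
E
python3 - <<'E'
from h import *
np.set_printoptions(precision=4,suppress=True)
s=r.read_state(); print(s["time"],s["ee_pos"],s["eef_rot"],s["width"],s["ft_force"])
for cam in("top","side"):
    p=eyes.camera(cam); save(p,cam+"0.png"); print(cam, -np.array(p["R"]).T@p["t"])
    for n in("large_box","medium_box","small_box","closed_carton"):
        for d in eyes.landmark_of(p,n)[:2]: print(n,"lm",round(d["p"],2),d["xy"],ray(p,d["xy"],0))
        for d in eyes.regions_of(p,n)[:2]: print(n,"rg",round(d["p"],2),d["xy"],d["region"].sum())
E
```

```text
0.0 [0.235  0.5787 0.188 ] [ 0.1917  0.9815 -0.0007 -0.0001] 0.08709633549049732 [-0.4861 -0.2967  0.626 ]
top [0.4023 0.0112 0.8994]
large_box lm 0.8 [190.5, 159.8] [0.6112 0.2813 0.    ]
large_box rg 0.87 [184.4, 156.2] 4129
medium_box lm 0.64 [365.9, 155.5] [ 0.6329 -0.1089  0.    ]
medium_box rg 0.94 [366.8, 152.7] 1723
small_box lm 0.63 [286.7, 228.5] [0.4644 0.0631 0.    ]
small_box rg 0.98 [280.4, 227.7] 660
closed_carton lm 0.61 [450.9, 228.8] [ 0.4727 -0.2981  0.    ]
closed_carton lm 0.56 [189.1, 154.5] [0.6231 0.2853 0.    ]
closed_carton rg 0.76 [456.7, 225.0] 2050
closed_carton rg 0.41 [186.2, 154.3] 4162
side [0.3135 0.501  0.5253]
large_box lm 0.66 [194.3, 310.1] [0.6205 0.2845 0.    ]
large_box rg 0.8 [185.8, 305.0] 8677
medium_box lm 0.88 [299.8, 168.3] [ 0.6225 -0.1042  0.    ]
medium_box rg 0.85 [299.1, 153.7] 2115
small_box lm 0.55 [340.6, 243.8] [0.4591 0.0685 0.    ]
small_box rg 0.61 [339.2, 225.8] 2010
closed_carton lm 0.88 [387.0, 135.3] [ 0.4789 -0.3095  0.    ]
closed_carton rg 0.82 [390.2, 123.1] 1687
```

```bash
ls pics
```

```text
side0.png
top0.png
```

View pics/top0.png

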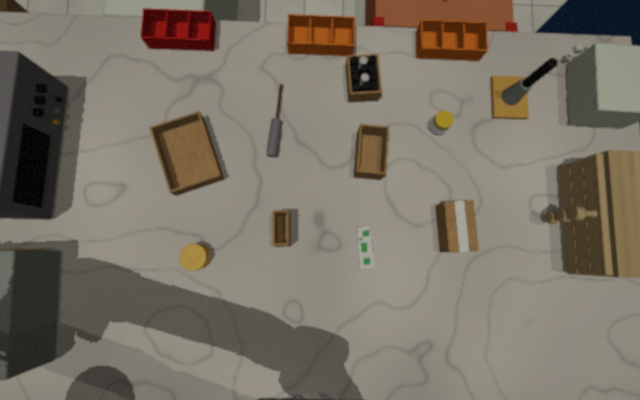

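View pics/side0.png

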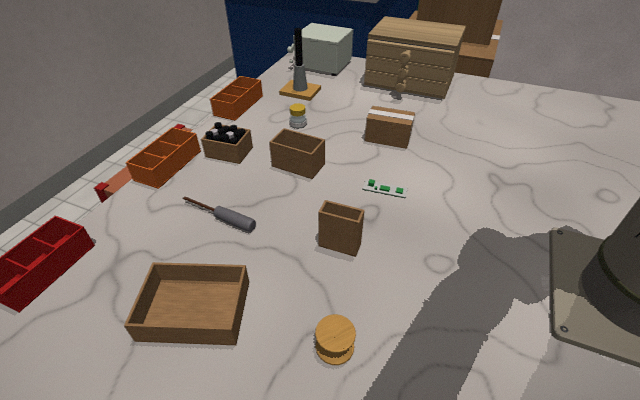

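The top view shows the large box at (186,152), the open medium box at (371,152), the small one at (281,227), and the taped carton at (458,226). The networks agree with this. Next I fit the poses to the silhouettes in both views.

```bash
cat >> h.py <<'E'
from scipy.optimize import minimize
from scipy.spatial.transform import Rotation as Rot
DIM=dict(large_box=(.150,.110,.045),medium_box=(.104,.062,.066),small_box=(.070,.032,.086),closed_carton=(.104,.062,.066))
def corners(n,x,y,yaw,z0=0):
    a,b,c=DIM[n]; M=Rot.from_euler("z",yaw).as_matrix()
    return np.array([M@[sx*a/2,sy*b/2,h]+[x,y,z0] for h in(0,c) for sx in(-1,1) for sy in(-1,1)])
def hull(p,C):
    m=np.zeros((800,1280),np.uint8); q=np.array([proj(p,c) for c in C],np.float32)*2+.5
    cv2.fillConvexPoly(m,np.round(cv2.convexHull(q)*16).astype(np.int32),1,shift=4); return m
def fit(n,views,z0=0,x0=None):
    """views: list of (picture, region); returns x,y,yaw and IoU"""
    T=[(p,cv2.resize(g.astype(np.uint8),(1280,800),interpolation=cv2.INTER_NEAREST)) for p,g in views]
    def cost(v):
        c=0
        for p,g in T:
            h=hull(p,corners(n,v[0],v[1],v[2],z0)); c+=1-(h&g).sum()/max(1,(h|g).sum())
        return c/len(T)
    best=None
    for yaw in (np.deg2rad(np.arange(-90,90,22.5)) if len(x0)<3 else [x0[2]]):
        S=np.array([[x0[0],x0[1],yaw]]*4,float); S[1,0]+=.012; S[2,1]+=.012; S[3,2]+=.2
        o=minimize(cost,S[0],method="Nelder-Mead",options=dict(initial_simplex=S,xatol=1e-4,fatol=1e-5))
        if best is None or o.fun<best.fun: best=o
    return best.x,1-best.fun
E
python3 - <<'E'
from h import *
np.set_printoptions(precision=4,suppress=True)
P=[eyes.camera("top"),eyes.camera("side")]
for n in DIM:
    R=[eyes.regions_of(p,n)[0]["region"] for p in P]
    x0=dict(large_box=(.615,.283),medium_box=(.628,-.106),small_box=(.461,.066),closed_carton=(.475,-.304))[n]
    for V in ([0,1],[0],[1]):
        v,q=fit(n,[(P[i],R[i]) for i in V],0,x0); print(n,V,v[:2],np.rad2deg(v[2]).round(1),round(q,3))
s=r.read_state();print(s["time"],Rot.from_quat(s["eef_rot"]).as_matrix())
E
```

```text
large_box [0, 1] [0.6197 0.2835] 21.2 0.976
large_box [0] [0.6195 0.2835] 21.3 0.974
large_box [1] [0.6204 0.2829] 21.4 0.981
medium_box [0, 1] [ 0.6323 -0.1142] -3.5 0.967
medium_box [0] [ 0.6311 -0.1139] -3.3 0.966
medium_box [1] [ 0.633  -0.1153] -4.4 0.977
small_box [0, 1] [0.4605 0.072 ] 2.2 0.959
small_box [0] [0.4605 0.072 ] 2.2 0.94
small_box [1] [0.4605 0.0717] -176.4 0.98
closed_carton [0, 1] [ 0.4748 -0.2967] 4.7 0.952
closed_carton [0] [ 0.4742 -0.2962] -175.9 0.949
closed_carton [1] [ 0.4753 -0.2985] 4.1 0.967
1.4 [[-0.9265  0.3763  0.    ]
 [ 0.3763  0.9265  0.0001]
 [ 0.      0.0001 -1.    ]]
```

play_rows --pt "-0.2 -0.16 0 0 0 0 100" --pt "-0.45 -0.35 0 0 0 0 100" --pt "-0.7 -0.55 0 0 0 0 100" --pt "-0.9 -0.7 0 0 0 0 100" --pt "-1 -0.78 0 0 0 0 100" --squeeze 12

```text
time: 2.02
ee_pos: [0.3636, 0.3565, 0.1891]
eef_rot: [0.194, 0.981, 0.0, 0.0]
ft_force: [0.3, 0.3, 0.1]
width: 0.0873
```

play_rows --pt "-0.2 -0.16 0 0 0 0 100" --pt "-0.45 -0.35 0 0 0 0 100" --pt "-0.7 -0.55 0 0 0 0 100" --pt "-0.9 -0.7 0 0 0 0 100" --pt "-1 -0.78 0 0 0 0 100"

```text
time: 2.65
ee_pos: [0.4896, 0.1364, 0.189]
eef_rot: [0.194, 0.981, 0.0, 0.0]
ft_force: [-0.6, 0.5, 0.5]
width: 0.0871
```

play_rows --pt "-0.2 -0.16 0 0 0 0 100" --pt "-0.45 -0.35 0 0 0 0 100" --pt "-0.7 -0.55 0 0 0 0 100" --pt "-0.9 -0.7 0 0 0 0 100" --pt "-1 -0.78 0 0 0 0 100"

```text
time: 3.28
ee_pos: [0.6156, -0.0836, 0.1886]
eef_rot: [0.193, 0.981, -0.001, 0.0]
ft_force: [-0.2, 0.3, -0.3]
width: 0.0868
```

```bash
cat >> h.py <<'E'
def go(xyz,yawy):
    """numbers to bring TCP to xyz, tool down, tool y axis at world angle yawy (deg)"""
    s=r.read_state(); R0=Rot.from_quat(s["eef_rot"]); a=np.deg2rad(yawy)
    y=np.array([np.cos(a),np.sin(a),0]); z=np.array([0,0,-1.]); R1=Rot.from_matrix(np.c_[np.cross(y,z),y,z])
    d=R0.inv().apply(np.array(xyz)-s["ee_pos"])/.2; w=(R0.inv()*R1).as_rotvec()/(np.pi/2)
    print("t",round(s["time"],2),"at",np.round(s["ee_pos"],4),"w",round(s["width"],4),"F",np.round(s["ft_force"],1),"j",np.round(s["joint_positions"],2),"\nGO",np.round(d,3),np.round(w,3))
E
python3 -c "
from h import *
go((.632,-.1145,.13),86.3)"
```

```text
t 3.27 at [ 0.6156 -0.0836  0.1886] w 0.0868 F [-0.2  0.3 -0.3] j [-0.33  0.34  0.5   1.5  -0.17  1.34  1.37] 
GO [-0.134 -0.112  0.293] [-0.001  0.    -0.206]
```

play_rows --pt "-0.07 -0.06 0.1 0 0 -0.1 100" --pt "-0.134 -0.112 0.2 0 0 -0.206 100" --pt "-0.134 -0.112 0.293 0 0 -0.206 100" --pt "-0.134 -0.112 0.293 0 0 -0.206 100"

```text
time: 3.78
ee_pos: [0.6303, -0.1101, 0.1286]
eef_rot: [0.033, 0.999, 0.0, -0.001]
ft_force: [-0.8, -0.1, 0.1]
width: 0.0867
```

Run:
```python
from h import *
go((.632,-.1145,.044),86.3)
p=eyes.camera("wrist"); save(p,"w1.png")
print([proj(p,c).round(0).tolist() for c in corners("medium_box",.632,-.1145,np.deg2rad(-3.7))[4:]])
g=eyes.regions_of(p,"medium_box"); print([(d["p"],d["xy"],d["region"].sum()) for d in g])
```

```text
t 3.77 at [ 0.6303 -0.1101  0.1286] w 0.0867 F [-0.8 -0.1  0.1] j [-0.24  0.42  0.45  1.52 -0.19  1.25  1.74] 
GO [-0.011 -0.022  0.423] [ 0.    -0.002 -0.001]
[[276.0, 150.0], [345.0, 150.0], [281.0, 253.0], [342.0, 253.0]]
[(0.94, [307.7, 195.4], np.int64(7229))]
```

View pics/w1.png

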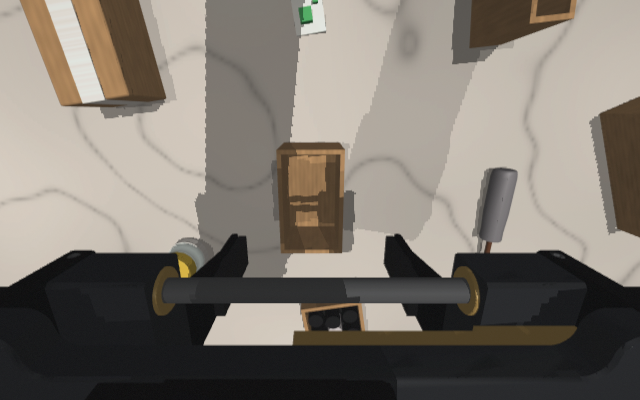

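The wrist view shows the medium box rim at columns 277–345, rows 143–253, matching the fit and lying between the open fingers. The jar at (185,260) is clear of them. Descending to grasp.

play_rows --pt "-0.01 -0.015 0.1 0 0 0 100" --pt "-0.01 -0.015 0.25 0 0 0 100" --pt "-0.01 -0.015 0.38 0 0 0 100" --pt "-0.01 -0.015 0.425 0 0 0 100" --pt "-0.01 -0.015 0.425 0 0 0 100"

```text
time: 4.5
ee_pos: [0.6331, -0.1141, 0.045]
eef_rot: [0.031, 1.0, 0.0, -0.0]
ft_force: [0.7, -0.3, 0.0]
width: 0.087
```

play_rows --pt "0 0 0 0 0 0 60" --pt "0 0 0 0 0 0 60" --pt "0 0 0 0 0 0 60" --pt "0 0 0 0 0 0 60" --pt "0 0 0 0 0 0 60"

```text
time: 5.12
ee_pos: [0.6332, -0.1143, 0.0452]
eef_rot: [0.031, 1.0, 0.0, 0.0]
ft_force: [-0.1, -0.3, 1.1]
width: 0.0536
```

Run:
```python
from h import *
go((.632,-.1145,.044),86.3)
P=[eyes.camera("wrist"),eyes.camera("side")]
c=P[1]["image"][90:240,200:440]; m=np.vstack([P[0]["image"],cv2.resize(c,(640,400))])
save({"image":cv2.resize(m,(480,600))},"w2.png")
```

```text
t 5.12 at [ 0.6332 -0.1143  0.0452] w 0.0536 F [-0.1 -0.3  1.1] j [-0.21  0.51  0.42  1.59 -0.23  1.1   1.78] 
GO [ 0.006 -0.002  0.006] [0.    0.    0.001]
```

View pics/w2.png

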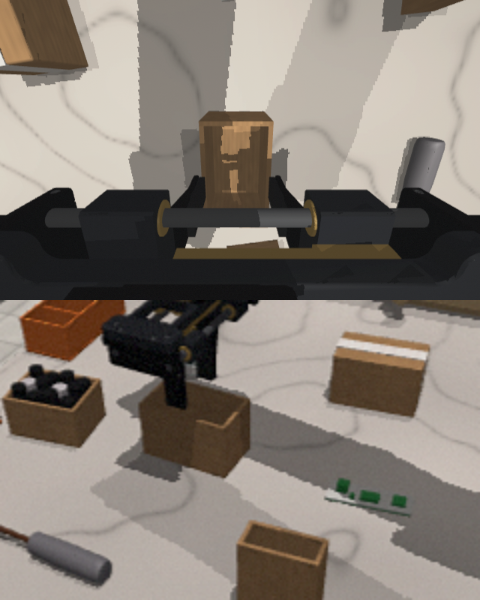

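The fingers sit outside both long walls, midway along the box, but the reported width is 53.6 mm, not 62. I'll tighten to see whether it stops, then lift a little.

play_rows --pt "0 0 0 0 0 0 40" --pt "0 0 0 0 0 0 40" --pt "0 0 0 0 0 0 40" --squeeze 10

```text
time: 5.6
ee_pos: [0.6331, -0.1142, 0.0451]
eef_rot: [0.031, 1.0, 0.0, -0.0]
ft_force: [-0.4, 0.7, -0.0]
width: 0.0368
```

Run:
```python
from h import *
P=[eyes.camera("wrist"),eyes.camera("side")]
c=P[1]["image"][90:190,240:400]; m=np.vstack([P[0]["image"],cv2.resize(c,(640,400),interpolation=cv2.INTER_CUBIC)])
save({"image":cv2.resize(m,(480,600))},"w3.png")
a=proj(P[1],(.6331,-.1142,.045)); print((a-[240,90])*4*.75, a)
p=eyes.camera("top")
R=[(p,eyes.regions_of(q,"medium_box")[0]) for q in P[1:]]
g=eyes.regions_of(P[1],"medium_box")[0]; print(g["p"],g["xy"],g["region"].sum())
```

```text
[169.73771954 174.90990608] [296.57923985 148.30330203]
0.58 [300.0, 156.5] 1934
```

View pics/w3.png

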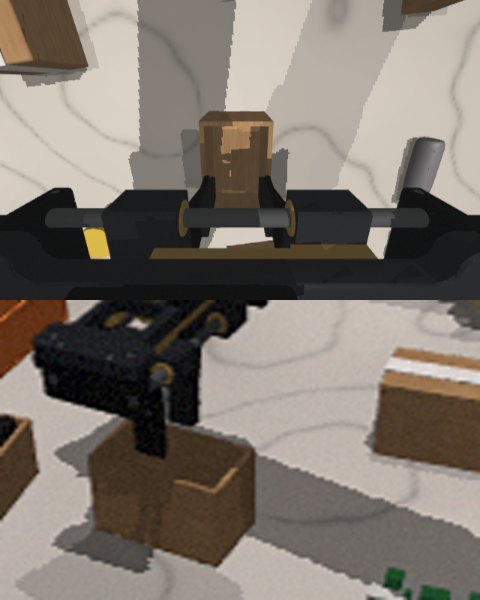

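Run:
```python
from h import *
s=r.read_state(); e=np.array(s["ee_pos"]); Rm=Rot.from_quat(s["eef_rot"]).as_matrix()
out=[]
for n,(x0,y0,w,h) in dict(side=(240,90,160,100),wrist=(220,130,200,125)).items():
    p=eyes.camera(n); im=cv2.resize(p["image"][y0:y0+h,x0:x0+w],(480,300),interpolation=cv2.INTER_CUBIC); k=480/w
    f=lambda X:tuple(int(v) for v in np.round((proj(p,X)-[x0,y0]+.5)*k))
    C=corners("medium_box",.632,-.1145,np.deg2rad(-3.7))
    for a,b in((4,5),(5,7),(7,6),(6,4)): cv2.line(im,f(C[a]),f(C[b]),(0,255,0),1)
    for sg,c in((1,(255,0,0)),(-1,(0,0,255))):
        for zz in(0,.019,.04): cv2.circle(im,f(e+Rm@[0,sg*s["width"]/2,-zz]),4,c,1)
    out.append(im)
save({"image":np.vstack(out)},"w4.png")
```

```text
(no output)
```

View pics/w4.png

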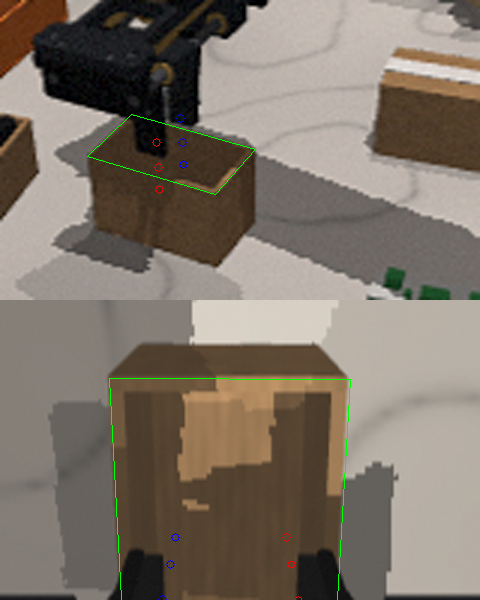

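The visible fingertips end at side-crop row ~155, but the reported TCP projects to row ~190. So the real tips are well above the reported point and above the rim, which explains why the jaws closed over nothing. I'll quantify that offset.

play_rows --pt "0 0 0 0 0 0 100" --pt "0 0 0 0 0 0 100" --pt "0 0 0 0 0 0 100" --pt "0 0 0 0 0 0 100"

```text
time: 6.45
ee_pos: [0.6332, -0.1143, 0.0451]
eef_rot: [0.031, 1.0, 0.0, -0.0]
ft_force: [0.9, 0.0, 1.0]
width: 0.0668
```

Run:
```python
from h import *
s=r.read_state(); e=np.array(s["ee_pos"]); Rm=Rot.from_quat(s["eef_rot"]).as_matrix(); print(e,s["width"],s["joint_positions"])
p=eyes.camera("side"); q=eyes.camera("wrist"); w=s["width"]/2
print("wrist cam",-np.array(q["R"]).T@q["t"])
for zz in(0,.01,.02,.03,.04): 
    A=[e+Rm@[sx*.0095,w+t,-zz] for sx in(1,-1) for t in(0,.015)]
    print(zz,"side",[proj(p,X).round(1).tolist() for X in A],"wrist",[proj(q,X).round(1).tolist() for X in A])
x0,y0,W,H=260,90,96,60
a=cv2.resize(p["image"][y0:y0+H,x0:x0+W],(640,400),interpolation=cv2.INTER_CUBIC)
b=q["image"][150:275,220:420]; b=cv2.resize(b,(640,400))
save({"image":np.vstack([a,b])[:, :]},"big.png")
save({"image":cv2.resize(np.vstack([a,b]),(480,600))},"w5.png")
```

```text
[ 0.63316072 -0.11425753  0.04511911] 0.06679309659597785 [-0.21232959  0.50594162  0.42413826  1.58967485 -0.22637233  1.09495604
  1.77753259]
wrist cam [ 0.5496827  -0.10917354  0.24050019]
0 side [[292.8, 157.5], [289.3, 161.3], [285.1, 155.2], [281.5, 158.9]] wrist [[361.0, 216.4], [381.5, 216.4], [359.8, 240.0], [379.6, 240.0]]
0.01 side [[292.5, 153.6], [289.0, 157.4], [284.8, 151.3], [281.2, 155.0]] wrist [[363.2, 221.5], [384.6, 221.5], [361.8, 246.0], [382.6, 246.0]]
0.02 side [[292.3, 149.7], [288.7, 153.5], [284.5, 147.4], [280.8, 151.1]] wrist [[365.6, 227.1], [388.1, 227.1], [364.1, 252.6], [385.9, 252.7]]
0.03 side [[292.0, 145.7], [288.4, 149.5], [284.2, 143.5], [280.5, 147.1]] wrist [[368.2, 233.2], [391.9, 233.3], [366.6, 259.9], [389.5, 260.0]]
0.04 side [[291.8, 141.7], [288.1, 145.4], [283.8, 139.4], [280.1, 143.1]] wrist [[371.2, 240.1], [396.2, 240.1], [369.3, 268.0], [393.5, 268.0]]
```

View pics/w5.png

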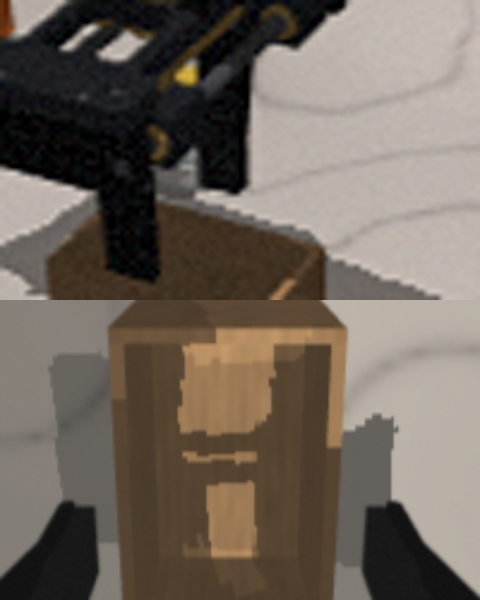

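Both views put the visible tips about 35 mm above the reported TCP (side ≈ 38, wrist ≈ 33), so the real tip is at about z = 0.08. Descending about 36 mm with the gripper fully open, checking force.

play_rows --pt "0 0 0 0 0 0 100" --pt "0 0 0 0 0 0 100" --pt "0 0 0.04 0 0 0 100" --pt "0 0 0.08 0 0 0 100" --pt "0 0 0.1 0 0 0 100"

```text
time: 7.18
ee_pos: [0.6327, -0.1141, 0.0241]
eef_rot: [0.031, 1.0, 0.0, -0.001]
ft_force: [-0.3, -0.3, 0.3]
width: 0.0873
```

play_rows --pt "0 0 0.03 0 0 0 100" --pt "0 0 0.06 0 0 0 100" --pt "0 0 0.08 0 0 0 100" --pt "0 0 0.08 0 0 0 100"

```text
time: 7.68
ee_pos: [0.633, -0.1142, 0.0088]
eef_rot: [0.031, 1.0, 0.0, -0.0]
ft_force: [1.0, 0.3, -0.7]
width: 0.0871
```

play_rows --pt "0 0 0 0 0 0 60" --pt "0 0 0 0 0 0 60" --pt "0 0 0 0 0 0 60" --pt "0 0 0 0 0 0 60" --pt "0 0 0 0 0 0 60"

```text
time: 8.3
ee_pos: [0.6333, -0.1143, 0.0093]
eef_rot: [0.031, 1.0, 0.0, 0.0]
ft_force: [0.3, 0.4, 1.5]
width: 0.0619
```

Gripped at 61.9 mm. Lifting.

play_rows --pt "0 0 -0.03 0 0 0 50" --pt "0 0 -0.15 0 0 0 50" --pt "0 0 -0.3 0 0 0 50" --pt "0 0 -0.45 0 0 0 50" --pt "0 0 -0.55 0 0 0 50"

```text
time: 8.93
ee_pos: [0.6336, -0.1143, 0.1209]
eef_rot: [0.031, 1.0, 0.0, 0.001]
ft_force: [-0.1, -0.1, -0.6]
width: 0.0621
```

```bash
python3 -c "
from h import *
go((.6197,.2835,.13),111.2)"
```

```text
t 8.93 at [ 0.6336 -0.1143  0.1209] w 0.0621 F [-0.1 -0.1 -0.6] j [-0.23  0.43  0.45  1.52 -0.19  1.23  1.76] 
GO [ 0.193  1.981 -0.045] [-0.     0.001 -0.275]
```

play_rows --pt "0.02 0.1 -0.02 0 0 0 50" --pt "0.04 0.3 -0.04 0 0 0 50" --pt "0.06 0.55 -0.045 0 0 0 50" --pt "0.08 0.8 -0.045 0 0 0 50" --pt "0.1 1 -0.045 0 0 0 50"

```text
time: 9.55
ee_pos: [0.6241, 0.091, 0.1268]
eef_rot: [0.03, 1.0, 0.0, -0.001]
ft_force: [0.8, -0.1, -0.7]
width: 0.0621
```

play_rows --pt "0.02 0.22 0 0 0 -0.07 50" --pt "0.05 0.45 0 0 0 -0.14 50" --pt "0.07 0.7 0 0 0 -0.21 50" --pt "0.09 0.9 0 0 0 -0.275 50" --pt "0.093 0.981 0 0 0 -0.275 50"

```text
time: 10.18
ee_pos: [0.6167, 0.2881, 0.1265]
eef_rot: [-0.186, 0.982, 0.001, -0.001]
ft_force: [0.4, -0.5, -1.3]
width: 0.0619
```

play_rows --pt "0 0 0 0 0 0 50" --pt "0 0 0 0 0 0 50"

```text
time: 10.42
ee_pos: [0.6196, 0.2815, 0.1279]
eef_rot: [-0.182, 0.983, -0.001, -0.0]
ft_force: [0.2, 0.5, 0.0]
width: 0.0618
```

Run:
```python
from h import *
go((.6197,.2835,.0135),111.2)
np.set_printoptions(precision=4,suppress=True)
T,S=eyes.camera("top"),eyes.camera("side")
for n,z in(("medium_box",.119),("large_box",0)):
    for p in(T,S):
        g=eyes.regions_of(p,n)
        if g: print(n,p["shot"],g[0]["p"],g[0]["xy"],g[0]["region"].sum(),*fit(n,[(p,g[0]["region"])],z,(.6197,.2835,np.deg2rad(21.2))))
p=eyes.camera("wrist"); m=np.vstack([S["image"],p["image"]]); save({"image":cv2.resize(m,(480,600))},"v6.png")
```

```text
t 10.43 at [0.6196 0.2815 0.1279] w 0.0618 F [0.2 0.5 0. ] j [-0.66  0.49  0.24  1.39 -0.12  1.28  1.52] 
GO [-0.004  0.01   0.572] [-0.001 -0.    -0.002]
medium_box 15 0.66 [167.6, 148.9] 1501 [0.6048 0.2795 0.5808] 0.5358580314672521
medium_box 16 0.73 [187.7, 254.4] 4254 [0.6183 0.2818 0.3751] 0.6351174690919956
large_box 15 0.81 [197.8, 169.1] 2078 [0.6187 0.2822 0.3599] 0.49783809752582275
large_box 16 0.71 [189.2, 309.3] 7660 [0.62   0.2838 0.3669] 0.858576694074284
```

View pics/v6.png

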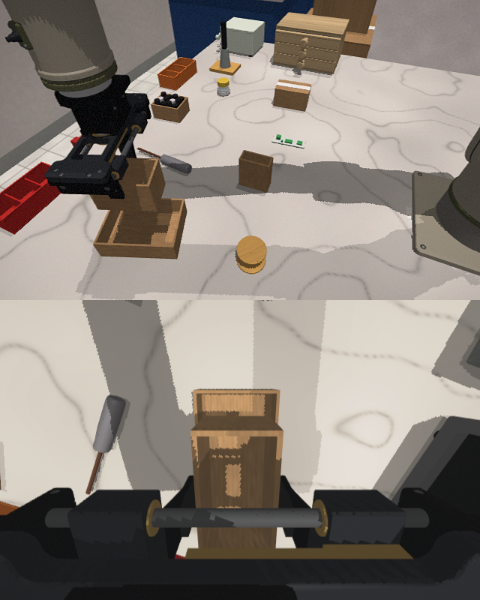

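The medium box hangs upright over the large box, with long sides parallel in both the side and wrist views. Lowering it.

play_rows --pt "0 0.01 0.1 0 0 0 50" --pt "0 0.01 0.24 0 0 0 50" --pt "0 0.01 0.38 0 0 0 50" --pt "0 0.01 0.48 0 0 0 50" --pt "0 0.01 0.53 0 0 0 50"

```text
time: 11.4
ee_pos: [0.6178, 0.2852, 0.0203]
eef_rot: [-0.184, 0.983, -0.0, -0.001]
ft_force: [0.3, 0.5, -0.3]
width: 0.0618
```

play_rows --pt "0 0 0.01 0 0 0 50" --pt "0 0 0.02 0 0 0 50" --pt "0 0 0.03 0 0 0 50" --pt "0 0 0.035 0 0 0 50"

```text
time: 11.9
ee_pos: [0.6188, 0.2856, 0.0155]
eef_rot: [-0.184, 0.983, 0.0, 0.0]
ft_force: [-0.2, -1.0, -0.1]
width: 0.0621
```

play_rows --pt "0 0 0.005 0 0 0 50" --pt "0 0 0.005 0 0 0 50"

```text
time: 12.15
ee_pos: [0.6186, 0.2855, 0.0142]
eef_rot: [-0.184, 0.983, 0.0, 0.0]
ft_force: [0.7, -0.2, 0.1]
width: 0.0618
```

play_rows --pt "0 0 0.005 0 0 0 50" --pt "0 0 0.005 0 0 0 50" --pt "0 0 0.005 0 0 0 78" --pt "0 0 0.005 0 0 0 78" --pt "0 0 0.005 0 0 0 78"

```text
time: 12.78
ee_pos: [0.6185, 0.2855, 0.0131]
eef_rot: [-0.184, 0.983, 0.0, -0.0]
ft_force: [-1.0, -0.4, 0.9]
width: 0.068
```

play_rows --pt "0 0 -0.01 0 0 0 78" --pt "0 0 -0.05 0 0 0 78" --pt "0 0 -0.15 0 0 0 78" --pt "0 0 -0.3 0 0 0 100" --pt "0 0 -0.5 0 0 0 100"

```text
time: 13.4
ee_pos: [0.6184, 0.2853, 0.1151]
eef_rot: [-0.184, 0.983, 0.0, -0.0]
ft_force: [1.3, 0.3, 0.3]
width: 0.0807
```

```bash
python3 -c "
from h import *
go((.4605,.072,.16),92.2)"
```

```text
t 13.4 at [0.6184 0.2853 0.1151] w 0.0807 F [1.3 0.3 0.3] j [-0.66  0.5   0.23  1.4  -0.12  1.25  1.52] 
GO [ 1.121 -0.709 -0.225] [ 0.    -0.     0.211]
```

play_rows --pt "0.2 -0.12 -0.1 0 0 0 100" --pt "0.45 -0.28 -0.2 0 0 0.05 100" --pt "0.7 -0.45 -0.22 0 0 0.1 100" --pt "0.9 -0.6 -0.22 0 0 0.15 100" --pt "1 -0.7 -0.22 0 0 0.2 100"

```text
time: 14.02
ee_pos: [0.4819, 0.0805, 0.159]
eef_rot: [-0.026, 1.0, 0.001, 0.001]
ft_force: [0.9, -0.3, -0.1]
width: 0.0869
```

play_rows --pt "0.11 0 0 0 0 0.01 100" --pt "0.11 0 0 0 0 0.01 100" --pt "0.11 0 0 0 0 0.01 100" --pt "0.11 0 0 0 0 0.01 100"

```text
time: 14.52
ee_pos: [0.4613, 0.0817, 0.1574]
eef_rot: [-0.02, 1.0, 0.0, 0.0]
ft_force: [0.9, 0.0, -0.6]
width: 0.0873
```

Run:
```python
from h import *
np.set_printoptions(precision=4,suppress=True)
go((.4605,.072,.029),92.2)
T,S,W=eyes.camera("top"),eyes.camera("side"),eyes.camera("wrist")
def rep(n,cams,z,x0):
    for p in cams:
        g=eyes.regions_of(p,n)
        if g: print(n,p["shot"],round(g[0]["p"],2),g[0]["region"].sum(),*fit(n,[(p,g[0]["region"])],z,x0))
rep("medium_box",(T,S),.004,(.6197,.2835,.37)); rep("large_box",(T,S),0,(.6197,.2835,.37))
rep("small_box",(S,W),0,(.4605,.072,.035))
m=np.vstack([cv2.resize(S["image"][220:370,100:340],(640,400)),W["image"]]); save({"image":cv2.resize(m,(480,600))},"v7.png")
```

```text
t 14.53 at [0.4613 0.0817 0.1574] w 0.0873 F [ 0.9  0.  -0.6] j [-0.6  -0.01  0.33  1.92  0.    1.23  1.34] 
GO [ 0.006 -0.048  0.642] [0.    0.    0.001]
medium_box 18 0.59 561 [0.6339 0.2777 0.838 ] 0.30179201737713823
medium_box 19 0.6 4575 [0.619  0.2829 0.3738] 0.9209142394822006
large_box 18 0.64 796 [0.6417 0.2764 0.662 ] 0.19314991577765306
large_box 19 0.62 3974 [0.6204 0.2829 0.3697] 0.4535293611899235
small_box 19 0.76 2088 [0.4607 0.0711 0.0432] 0.9631061138439916
small_box 20 0.58 2491 [0.4596 0.0703 0.0474] 0.944634053849071
```

View pics/v7.png

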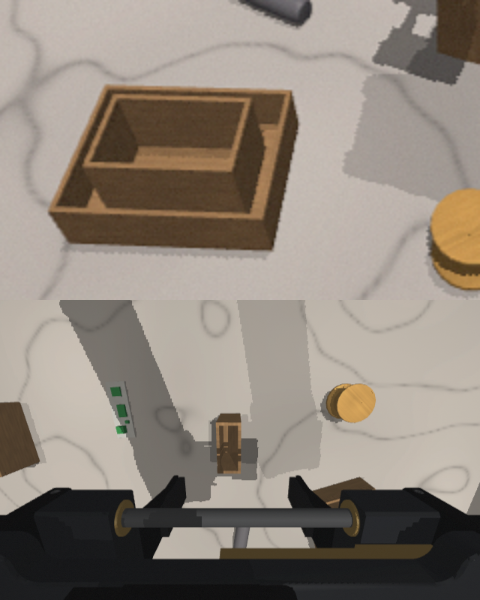

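The medium box stands nested in the large one (fit 0.619, 0.283, 21.4°). The small box at wrist (228,445) is between the fingers, about 1 cm off-centre. I'll correct that and descend.

play_rows --pt "0.006 -0.053 0.05 0 0 0 100" --pt "0.006 -0.053 0.22 0 0 0 100" --pt "0.006 -0.053 0.4 0 0 0 100" --pt "0.006 -0.053 0.57 0 0 0 100" --pt "0.006 -0.053 0.642 0 0 0 100"

```text
time: 15.6
ee_pos: [0.4585, 0.0696, 0.0267]
eef_rot: [-0.02, 1.0, -0.001, -0.001]
ft_force: [-0.5, -0.6, 0.0]
width: 0.0869
```

play_rows --pt "0 0 0 0 0 0 100" --pt "0 0 0 0 0 0 25" --pt "0 0 0 0 0 0 25" --pt "0 0 0 0 0 0 25" --pt "0 0 0 0 0 0 25" --squeeze 8

```text
time: 16.23
ee_pos: [0.4601, 0.0709, 0.029]
eef_rot: [-0.02, 1.0, 0.0, 0.0]
ft_force: [0.6, -0.3, 0.2]
width: 0.0553
```

play_rows --pt "0 0 0 0 0 0 25" --pt "0 0 0 0 0 0 25" --pt "0 0 0 0 0 0 25" --pt "0 0 0 0 0 0 25"

```text
time: 16.73
ee_pos: [0.4599, 0.0708, 0.0287]
eef_rot: [-0.02, 1.0, 0.0, -0.0]
ft_force: [0.0, -0.2, 0.6]
width: 0.0317
```

play_rows --pt "0 0 0 0 0 0 20" --pt "0 0 -0.03 0 0 0 20" --pt "0 0 -0.2 0 0 0 20" --pt "0 0 -0.4 0 0 0 20" --pt "0 0 -0.6 0 0 0 20"

```text
time: 17.35
ee_pos: [0.4598, 0.0706, 0.1504]
eef_rot: [-0.02, 1.0, 0.0, 0.0]
ft_force: [0.6, -0.6, -0.3]
width: 0.0318
```

play_rows --pt "0 0 -0.1 0 0 0 20" --pt "0 0 -0.1 0 0 0 20"

```text
time: 17.6
ee_pos: [0.4609, 0.071, 0.1703]
eef_rot: [-0.02, 1.0, 0.001, 0.002]
ft_force: [0.0, 0.8, -0.8]
width: 0.0318
```

```bash
python3 -c "
from h import *
go((.619,.283,.165),111.4)"
```

```text
t 17.6 at [0.4609 0.071  0.1703] w 0.0318 F [ 0.   0.8 -0.8] j [-0.6  -0.03  0.35  1.91  0.01  1.26  1.35] 
GO [-0.832  1.028  0.031] [ 0.     0.002 -0.212]
```

play_rows --pt "-0.1 0.12 0 0 0 -0.03 20" --pt "-0.27 0.33 0 0 0 -0.08 20" --pt "-0.45 0.55 0 0 0 -0.13 20" --pt "-0.6 0.75 0 0 0 -0.18 20" --pt "-0.75 0.92 0 0 0 -0.212 20"

```text
time: 18.23
ee_pos: [0.6026, 0.2623, 0.1669]
eef_rot: [-0.187, 0.982, -0.0, -0.001]
ft_force: [-0.0, 0.3, 0.5]
width: 0.0321
```

play_rows --pt "0 0 0 0 0 0 20" --pt "0 0 0 0 0 0 20"

```text
time: 18.48
ee_pos: [0.602, 0.2596, 0.1674]
eef_rot: [-0.185, 0.983, -0.001, -0.001]
ft_force: [-0.7, -0.4, -0.0]
width: 0.0321
```

```bash
python3 -c "
from h import *
go((.619,.283,.13),111.4)"
```

```text
t 18.48 at [0.602  0.2596 0.1674] w 0.0321 F [-0.7 -0.4 -0. ] j [-0.67  0.42  0.27  1.41 -0.11  1.33  1.54] 
GO [-0.122  0.079  0.187] [-0.001 -0.001 -0.001]
```

play_rows --pt "-0.06 0.04 0.05 0 0 0 20" --pt "-0.122 0.079 0.12 0 0 0 20" --pt "-0.122 0.079 0.187 0 0 0 20" --pt "-0.122 0.079 0.187 0 0 0 20"

```text
time: 18.98
ee_pos: [0.6185, 0.2836, 0.1293]
eef_rot: [-0.185, 0.983, -0.001, -0.001]
ft_force: [-0.5, -0.3, 0.4]
width: 0.0322
```

Run:
```python
from h import *
np.set_printoptions(precision=4,suppress=True)
go((.619,.283,.0367),111.4)
z0=r.read_state()["ee_pos"][2]-.0287
S,W=eyes.camera("side"),eyes.camera("wrist")
for n,p,z in(("small_box",S,z0),("small_box",W,z0),("medium_box",S,.004)):
    g=eyes.regions_of(p,n)
    if g: print(n,p["shot"],round(g[0]["p"],2),g[0]["region"].sum(),*fit(n,[(p,g[0]["region"])],z,(.619,.283,.373)))
m=np.vstack([cv2.resize(S["image"][190:360,80:352],(640,400)),W["image"]]); save({"image":cv2.resize(m,(480,600))},"v8.png")
```

```text
t 18.98 at [0.6185 0.2836 0.1293] w 0.0322 F [-0.5 -0.3  0.4] j [-0.68  0.49  0.25  1.38 -0.12  1.28  1.53] 
GO [-0.003 -0.004  0.463] [-0.    -0.002 -0.   ]
small_box 21 0.63 2566 [0.6188 0.2846 0.3569] 0.6394702317735991
small_box 22 0.98 6741 [0.6192 0.2835 0.3739] 0.809533828258844
medium_box 21 0.66 3926 [0.6178 0.2859 0.3841] 0.7895319577252139
```

View pics/v8.png

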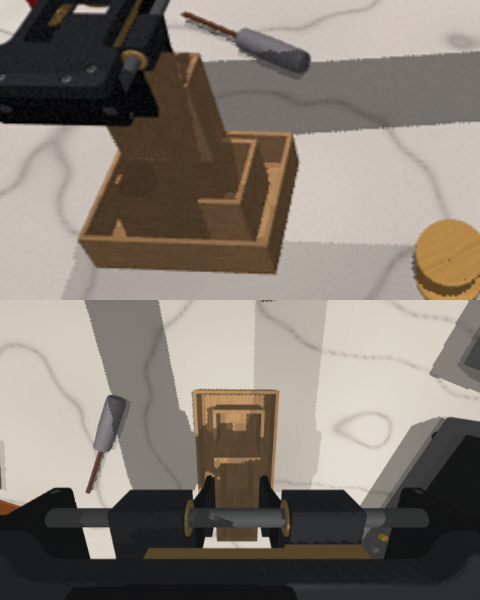

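Small box hangs upright over the medium one, centred and parallel (wrist columns ~214–262 inside 193–278). Lowering.

play_rows --pt "0 0 0.06 0 0 0 20" --pt "0 0 0.17 0 0 0 20" --pt "0 0 0.28 0 0 0 20" --pt "0 0 0.37 0 0 0 20" --pt "0 0 0.42 0 0 0 20"

```text
time: 19.85
ee_pos: [0.6189, 0.284, 0.0459]
eef_rot: [-0.185, 0.983, -0.0, -0.001]
ft_force: [-0.2, 0.5, -0.0]
width: 0.0319
```

play_rows --pt "0 0 0.01 0 0 0 20" --pt "0 0 0.02 0 0 0 20" --pt "0 0 0.03 0 0 0 20" --pt "0 0 0.037 0 0 0 20" --pt "0 0 0.037 0 0 0 20"

```text
time: 20.48
ee_pos: [0.6194, 0.2842, 0.04]
eef_rot: [-0.185, 0.983, 0.0, 0.0]
ft_force: [-0.4, 0.1, -0.5]
width: 0.0315
```

play_rows --pt "0 0 0 0 0 0 20" --pt "0 0 0 0 0 0 20"

```text
time: 20.72
ee_pos: [0.6195, 0.2843, 0.04]
eef_rot: [-0.185, 0.983, 0.0, 0.0]
ft_force: [-0.1, 0.1, -0.8]
width: 0.0318
```

play_rows --pt "0 0 0.008 0 0 0 20" --pt "0 0 0.016 0 0 0 20" --pt "0 0 0.017 0 0 0 20" --pt "0 0 0.017 0 0 0 20"

```text
time: 21.22
ee_pos: [0.6196, 0.2842, 0.0367]
eef_rot: [-0.185, 0.983, 0.0, 0.0]
ft_force: [-0.6, -0.3, 3.0]
width: 0.0323
```

play_rows --pt "0 0 0 0 0 0 46" --pt "0 0 0 0 0 0 46" --pt "0 0 0 0 0 0 46" --pt "0 0 0 0 0 0 46"

```text
time: 21.72
ee_pos: [0.6194, 0.2845, 0.0367]
eef_rot: [-0.185, 0.983, 0.0, 0.0]
ft_force: [-0.6, 0.3, 1.9]
width: 0.0395
```

play_rows --pt "0 0 -0.01 0 0 0 46" --pt "0 0 -0.05 0 0 0 46" --pt "0 0 -0.15 0 0 0 46" --pt "0 0 -0.35 0 0 0 100" --pt "0 0 -0.6 0 0 0 100"

```text
time: 22.35
ee_pos: [0.6191, 0.2839, 0.1586]
eef_rot: [-0.185, 0.983, -0.0, -0.0]
ft_force: [0.4, 0.8, 0.7]
width: 0.0529
```

play_rows --pt "0.2 -0.1 -0.1 0 0 0 100" --pt "0.45 -0.25 -0.1 0 0 0 100" --pt "0.7 -0.4 -0.1 0 0 0 100" --pt "0.9 -0.5 -0.1 0 0 0 100" --pt "0.9 -0.5 -0.1 0 0 0 100"

```text
time: 22.98
ee_pos: [0.4875, 0.1229, 0.1785]
eef_rot: [-0.184, 0.983, 0.001, 0.001]
ft_force: [0.5, 0.0, 0.2]
width: 0.0866
```

Run:
```python
from h import *
np.set_printoptions(precision=4,suppress=True)
go((.619,.283,.0367),111.4)
S,T=eyes.camera("side"),eyes.camera("top")
for n,z,x0 in(("small_box",.008,(.619,.284,.373)),("medium_box",.004,(.619,.284,.373)),("large_box",0,(.6197,.2835,.37)),("closed_carton",0,(.4748,-.2967,.082))):
    for p in(S,T):
        g=eyes.regions_of(p,n)
        if g: print(n,p["shot"],round(g[0]["p"],2),g[0]["region"].sum(),*fit(n,[(p,g[0]["region"])],z,x0))
m=np.vstack([cv2.resize(S["image"][190:360,80:352],(640,400),interpolation=cv2.INTER_CUBIC),cv2.resize(T["image"][80:240,100:356],(640,400))]); save({"image":cv2.resize(m,(480,600))},"v9.png")
```

```text
t 22.98 at [0.4875 0.1229 0.1785] w 0.0866 F [0.5 0.  0.2] j [-0.63  0.06  0.31  1.81 -0.02  1.27  1.62] 
GO [-0.9    0.508  0.712] [ 0.001  0.001 -0.003]
small_box 23 0.58 2105 [0.6261 0.2807 0.398 ] 0.707226578969559
medium_box 23 0.69 2597 [0.6184 0.2853 0.3616] 0.5179396984924624
closed_carton 23 0.98 1738 [ 0.4758 -0.2993  0.083 ] 0.9714002548492142
closed_carton 24 0.72 1951 [ 0.4738 -0.296   0.0602] 0.9491484184914842
```

View pics/v9.png

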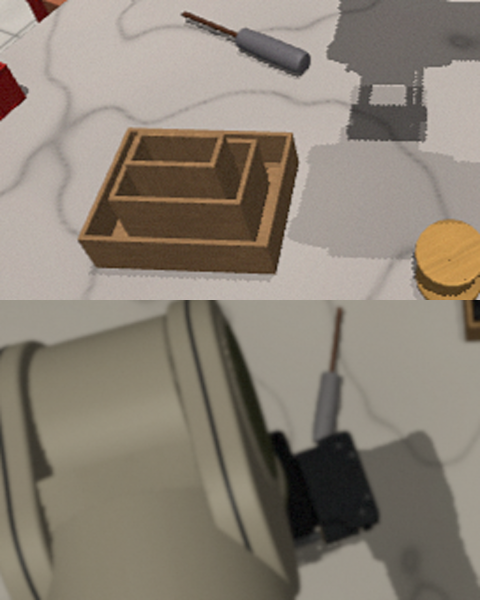

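The side view shows the three boxes nested and upright, with rims parallel (large 80–298, medium 112–265, small 130–222 in crop columns). The arm is clear. Handing in.

```bash
python3 -c "
from h import *
print(job.close_job(), r.read_state()['time'])"
```

```text
the job is handed in; nothing more can be done
the job is handed in; nothing more can be done
```

The three boxes are nested: I put the medium box in the large one, let go, then put the small box in the medium one. I handed the job in at about 23 s of the 64 s allowed.

**Final checks**
- **Nesting:** the last side view shows all three boxes upright with their sides parallel.
- **Seating:** the small box touched down with about 3 N at the height I had calculated. The medium box was released at its calculated height but with no clear contact reading; its side-view fit afterwards matched it standing on the large box's floor (0.92 overlap).
- **Closed carton:** it still fits its starting pose to within about 3 mm and 1.5°.
- **Arm:** it was backed away and touching nothing at hand-in.

**What failed or disagreed**
- **Failed first grasp:** the jaws closed above the medium box without touching it. In the images the fingertips sit about 35 mm higher than the reported tool point. I grasped that much lower from then on, and both grips then read the right widths (62 and 32 mm).
- **Partial final views:** the arm hid the boxes from the top camera at the end, so I had only the side view. There the nested boxes cover each other, so the final fits for the small and medium boxes were poor (0.71 and 0.52). The large box was not detected at all, so I judged the nesting and the large box's place by looking at the picture.

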